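# Turn the queue of locks round into the machine rack

### The job

Four customers' locks stand in a row in the wooden waiting rack; move them all to the aluminium rack for the key machine in reverse order, one in each place: the lock that stood next to the wooden end block goes to the place farthest from the steel end post, the next one to the place beside that, and so on until the lock that stood farthest from the block stands next to the post. Set each one upright on the floor of its own place and let go of it.

Things in the scene. Friction and masses are not known exactly. Their poses are not given: they have to be found in the camera images.
- waiting_rack: Plywood rack, 58 (x) by 236 mm (y), holding the locks. Fixed at any yaw. Origin: centre of underside, on the bench. Four square places, 50 mm inside, in a row along y, centres y = +81, +27, -27, -81 mm, pad tops 13 mm above the bench; walls 4 mm thick, tops at 18 mm. Wooden end block (58 x 16 mm, 32 mm high) at its +y end, y = +118 mm; none at -y.
- machine_rack: Aluminium rack, 58 (x) by 244 mm (y), empty at the start. Fixed at any yaw. Origin: centre of underside, on the bench. Four square places, 50 mm inside, in a row along y, centres y = +81, +27, -27, -81 mm, pad tops 13 mm above the bench; walls 4 mm thick, tops at 18 mm. Steel end post (round, 22 mm across, top at 38 mm) at its +y end, y = +122 mm; none at -y.
- padlock: Padlock standing upright, loose, about 0.18 kg: brass block 20 (x) by 34 (y) by 34 mm high, steel shackle on top, 6 mm thick, 28 mm wide along y, up to 54 mm above the foot. Origin: centre of its foot, z up. At the start its x axis is within 0.25 rad of the waiting rack's x, so grip across its 20 mm.
- rim_lock: Round brass lock cylinder standing on its face, loose, about 0.15 kg: foot flange 34 mm across, 5 mm high; barrel 28 mm across up to 42 mm; small flat dark steel bar 3 x 7 mm on top, up to 54 mm. Origin: centre of its foot, z up.
- profile_lock: Steel door-lock cylinder on end, loose, about 0.13 kg, 45 mm high, keyhole-shaped outline 33 mm long: round part 17 mm across centred at its y = +8 mm, web 10 mm thick running to y = -16.5 mm. Origin: middle of the length, at the foot, z up. Its x starts within 0.25 rad of the waiting rack's x; grip across x on the round part.
- cabinet_lock: Cabinet lock standing upright, loose, about 0.14 kg: dark steel block 28 (x) by 30 (y) by 36 mm high, round steel plug 20 mm across on top, up to 42 mm. Origin: centre of its foot, z up. At the start its x axis is within 0.25 rad of the waiting rack's x.
- pad_padlock: Black rubber pad, 46 x 46 x 3 mm, lying in the place of the waiting rack where the padlock stands at the start; it is fixed there and stays behind to mark that place. The four pads look alike. Origin at the centre of its underside (top 3 mm above), axes as the waiting rack's.
- pad_rim_lock: Black rubber pad, 46 x 46 x 3 mm, lying in the place of the waiting rack where the rim lock stands at the start; it is fixed there and stays behind to mark that place. The four pads look alike. Origin at the centre of its underside (top 3 mm above), axes as the waiting rack's.
- pad_profile_lock: Black rubber pad, 46 x 46 x 3 mm, lying in the place of the waiting rack where the profile lock stands at the start; it is fixed there and stays behind to mark that place. The four pads look alike. Origin at the centre of its underside (top 3 mm above), axes as the waiting rack's.
- pad_cabinet_lock: Black rubber pad, 46 x 46 x 3 mm, lying in the place of the waiting rack where the cabinet lock stands at the start; it is fixed there and stays behind to mark that place. The four pads look alike. Origin at the centre of its underside (top 3 mm above), axes as the waiting rack's.
Things that resemble listed ones, but are neither listed nor needed, are in the scene too. Leave any blue or turquoise look-alike of the rim_lock alone. Several things have the shape of the cabinet_lock; the one meant has the colours described above.

How it is judged:
By the outcome, as a careful person would: the job done as asked, in the order asked, and still so for the second after the job is handed in, with the robot touching nothing.
It also fails if it takes over 104 s, if anything falls off the work surface, if the arm or the gripper's body presses on something with over 40 N, if the wrist force passes 120 N, or if a joint passes its speed limit or range.

### The arm

A 6-joint arm with a two-finger parallel gripper is mounted at the origin on the work surface. World frame = base frame: x ahead of the robot, y to its left, z up, the work surface at z = 0. Lengths are in m, angles in rad, forces in N, time in s.
With the tool pointing down it reaches from about 0.425 to 0.925 m from the base axis. Payload 12.5 kg.
Tool frame: the origin (TCP) lies at the very end of the fingers, on their centre line; the grasp point (between the pads) lies 19 mm behind it; z points along the fingers, y is the line along which they close (so a half turn about z gives the same grasp; the last joint's range is limited). The gripper opens to 85 mm and grips with 20 to 120 N. Pads are 22 mm wide; open, the fingers measure 114 mm over their backs; the gripper's body (76 mm by 85 mm) begins 54 mm behind the grasp point. The pads swing forward as they close: fully open they stand 13 mm farther back than shut.
Start: joints at [-1.424, 0.491, 1.559, -0, 1.092, -0.106], TCP at [0.156, -0.605, 0.231] pointing down, gripper open.
Joint ranges: [-3.1, 3.1], [-0.84, 2.19], [0.05, 2.79], [-1.13, 4.28], [0.06, 2.93], [-2.69, 2.69]. Speed limits (rad/s): [2.22, 2.22, 2.79, 3.14, 3.14, 3.14].

### API

Orientations are given as a rotation vector (axis times angle).
In Python, from cell import env gives the robot as it stands. The module is installed in compiled form; this text tells all that it offers. Calls block until the motion is done:
- env.move_to(position, orientation): joint-space move of the TCP to a pose.
- env.move_l(position, frame=None, speed=0.15, max_force=None): straight line of the TCP; frame=None keeps the orientation; speed is the mean speed in m/s. With max_force (N) it stops when the force on the tool has changed by that much, and returns True; else False.
- env.movej(angles): joint-space move.
- env.open_gripper() and env.clamp(grip_force=None): open the fingers fully, or close them until they stop; grip_force is the grip in N (None keeps the last).
- env.wait(seconds).
- env.inverse_kinematics(position, orientation): joint angles nearest the present ones, or None.
- env.state(): the state.
- env.get_image(name): name is "scene" or "top"; returns a dict with "pixels" (400x640x3 uint8, red, green, blue), "vertical_fov" (degrees; the focal length in pixels is half the picture's height over the tangent of half this angle, whatever the lens; pixels are square), "cx", "cy" (the principal point, pixels), "k1" (the pictures are not rectified: a ray, as slopes to the right and down, at radius r is drawn at 1 + k1 r^2 times it, then the intrinsics apply), "cam_to_world" (4x4, takes a point from camera to world coordinates). Camera axes: x right, y down, z forward; pixel columns grow to the right and rows downward; lengths in m; the calibration is good to about 2 mm. A picture is of the moment at which its call begins. There is no depth.
A pose or a line that the arm cannot do raises env.PlanningError and nothing moves.
- env.close_job(): hands the job in; it is judged then, once.
Trained networks look in a picture, given as the dict that the camera call returned (one of the last four; its "shot" number tells which), for a name from the list of things; names that differ only in an ending like _2 or _b are one class to them, and where a whole thing is asked for, a point or a joint stands for the part that bears it (a point fixed in the world has none). Each returns a list of dicts, best first, with "confidence" (0 to 1); they miss things now and then, are a little off and sometimes report something else, mostly with a low value. They report only what shows in the picture. A call takes as long as a camera call. They do not tell look-alikes from the thing itself.
- env.spot_in(picture, query): "centre" ([x, y, z] in m, in the coordinates of the camera as it stood for that picture, good to about 4 mm: the middle of the surface that is visible of it).
- env.masks_of(picture, query): "pixels" (400x640 bool, what is visible of it).
The state is a dict: "clock": time; "joint_pos": joint angles; "joint_velocities": joint speeds; "tau": joint torques, N m; "eef_pos": TCP position; "tcp_rot": TCP orientation; "contact_force": force on the tool from outside, world axes, zero at the start; "moment": the same for the moment, N m; "width": finger opening in m; "finger_force": force on a finger pad.
Only numpy, scipy, OpenCV 4.12 (cv2) and the standard library are available. Lean on these libraries where they do the work, as an engineer would, in place of code of your own. Each camera call takes 0.05 s, during which the arm holds its last target. There are 200 camera calls.

## Working session

There is one attempt and no reset: what is moved stays moved. The work goes in short steps, each a Python script; the robot and the scene stay as the last script left them, time stands still between calls to the robot, and variables do not carry over. Pictures are saved under pics/ and viewed, at most 14 in all, crops included, and the job is handed in when it is done.

```bash
mkdir -p pics
cat > h.py <<'E'
import numpy as np, cv2
from cell import env
def K(p):
    f=200/np.tan(np.radians(p["vertical_fov"])/2)
    return np.array([[f,0,p["cx"]],[0,f,p["cy"]],[0,0,1.]]), np.array([p["k1"],0,0,0,0.])
def ray(p,uv):
    k,_=K(p); d=(np.asarray(uv,float)-k[:2,2])/k[0,0]
    rd=np.hypot(*d); r=rd
    for _ in range(50): r=rd/(1+p["k1"]*r*r)
    s=d*(r/rd if rd else 1); T=np.array(p["cam_to_world"])
    return T[:3,3], T[:3,:3]@np.array([*s,1])
def at_z(p,uv,z):
    o,d=ray(p,uv); return o+d*(z-o[2])/d[2]
def proj(p,P):
    k,D=K(p); T=np.linalg.inv(np.array(p["cam_to_world"]))
    q=(T[:3,:3]@np.atleast_2d(P).T).T+T[:3,3]; s=q[:,:2]/q[:,2:]
    s=s*(1+p["k1"]*(s**2).sum(1,keepdims=True)); return s*k[0,0]+k[:2,2]
def save(p,name,crop=None,sc=1):
    im=p["pixels"][...,::-1]
    if crop: x0,y0,x1,y1=crop; im=im[y0:y1,x0:x1]
    cv2.imwrite("pics/"+name,cv2.resize(im,None,fx=sc,fy=sc,interpolation=cv2.INTER_CUBIC))
E
python3 - <<'E'
from h import *
for n in ("scene","top"):
    p=env.get_image(n); save(p,n+"0.png")
    print(n,p["vertical_fov"],p["k1"],np.round(p["cam_to_world"],3).tolist())
    for q in ("waiting_rack","machine_rack","padlock","rim_lock","profile_lock","cabinet_lock"):
        for d in env.spot_in(p,q):
            c=np.array(p["cam_to_world"])@[*d["centre"],1]
            print(q,round(d["confidence"],2),np.round(c[:3],3),np.round(proj(p,c[:3]))[0])
E
```

```text
scene 44.23920416112898 -0.09313168580123041 [[-0.587, 0.517, -0.623, 1.23], [0.809, 0.373, -0.454, 0.474], [-0.003, -0.771, -0.637, 0.734], [0.0, 0.0, 0.0, 1.0]]
machine_rack 0.98 [ 0.6   -0.192  0.012] [256. 190.]
rim_lock 0.93 [0.684 0.266 0.028] [412. 299.]
rim_lock 0.74 [0.615 0.198 0.042] [399. 255.]
rim_lock 0.16 [0.534 0.195 0.013] [416. 242.]
profile_lock 0.74 [0.569 0.202 0.041] [413. 243.]
profile_lock 0.5 [0.457 0.178 0.047] [428. 206.]
cabinet_lock 0.8 [0.52  0.189 0.044] [418. 226.]
cabinet_lock 0.71 [0.48  0.096 0.025] [389. 206.]
top 53.174232753534 0.003557027089876882 [[0.028, -0.982, 0.188, 0.432], [-1.0, -0.027, 0.007, 0.011], [-0.002, -0.188, -0.982, 0.77], [0.0, 0.0, 0.0, 1.0]]
waiting_rack 0.59 [0.491 0.18  0.018] [229. 236.]
machine_rack 0.62 [ 0.59  -0.216  0.012] [438. 191.]
padlock 0.69 [0.594 0.187 0.013] [230. 183.]
padlock 0.55 [0.501 0.178 0.047] [227. 229.]
padlock 0.51 [0.552 0.186 0.045] [225. 201.]
rim_lock 0.82 [0.597 0.28  0.041] [177. 176.]
rim_lock 0.72 [0.673 0.257 0.041] [193. 138.]
rim_lock 0.61 [0.609 0.187 0.056] [225. 170.]
rim_lock 0.39 [ 0.588 -0.213  0.014] [437. 191.]
profile_lock 0.75 [0.447 0.169 0.058] [228. 259.]
cabinet_lock 0.53 [0.469 0.089 0.037] [276. 249.]
```

View pics/scene0.png

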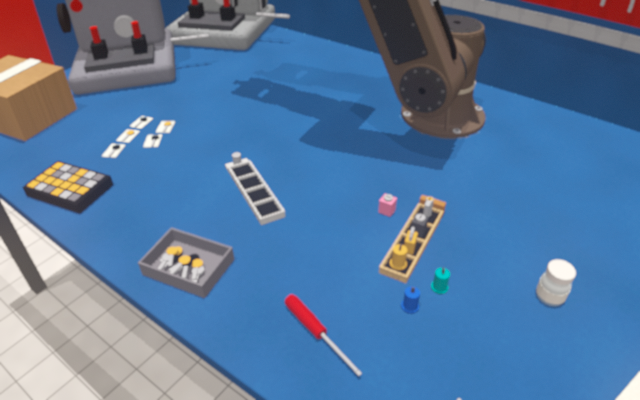

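View pics/top0.png

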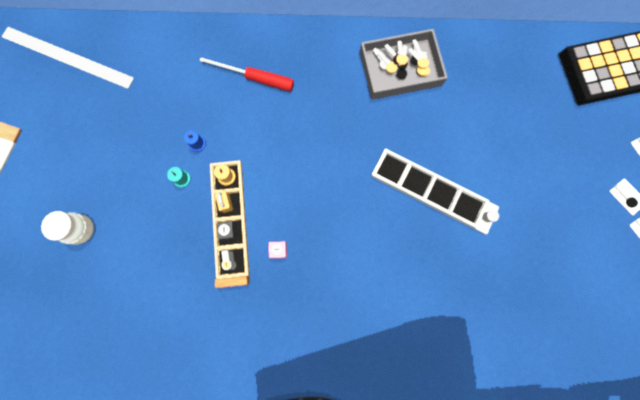

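The top view shows the wooden rack at about (229,225), with its end block at the bottom (231,282). From the block upward the locks are profile (228,263), dark cabinet (227,231), brass padlock (224,202) and brass rim lock (224,174). The machine rack is at (435,192) with its post at (491,213).

Look-alikes:
- Blue cylinder at (194,140) and turquoise cylinder at (178,176), which resemble the rim lock.
- Pink cube at (277,250), which resembles the cabinet lock.
- Bits in the tray at about (403,60).

I choose the four locks standing in the wooden rack.

```bash
cat >> h.py <<'E'
from scipy.optimize import minimize
def hull_mask(p,P):
    m=np.zeros((1600,2560),np.uint8)
    q=((proj(p,P)+.5)*4).astype(np.int32); cv2.fillConvexPoly(m,cv2.convexHull(q),1); return m
def T2(pose,P):
    x,y,a=pose; P=np.atleast_2d(P).astype(float); c,s=np.cos(a),np.sin(a)
    return np.c_[x+c*P[:,0]-s*P[:,1], y+s*P[:,0]+c*P[:,1], P[:,2]]
def box(x0,x1,y0,y1,z0,z1): return np.array([[x,y,z] for x in(x0,x1) for y in(y0,y1) for z in(z0,z1)])
E
cat > fit.py <<'E'
from h import *
t=env.get_image("top"); s=env.get_image("scene")
save(t,"tw.png",(185,130,295,295),3.6)
# rack bodies w/o end pieces: fit rim rectangle top from colour masks
def colmask(p,kind):
    hsv=cv2.cvtColor(p["pixels"],cv2.COLOR_RGB2HSV)
    # "not blue bench"
    return hsv
for n,p in(("t",t),("s",s)):
    for q in ("waiting_rack","machine_rack"):
        for d in env.masks_of(p,q): 
            ys,xs=np.where(d["pixels"]); print(n,q,round(d["confidence"],2),d["pixels"].sum(),xs.min(),xs.max(),ys.min(),ys.max())
    hsv=cv2.cvtColor(p["pixels"],cv2.COLOR_RGB2HSV)
    for uv in ([(376,170),(443,170),(320,50),(214,190),(231,282)] if n=="t" else [(228,175),(280,215),(320,150),(385,262)]): print(uv,hsv[uv[1],uv[0]])
save(t,"tm.png",(360,140,510,245),5)
E
python3 fit.py
```

```text
t waiting_rack 0.83 1709 209 249 161 286
t waiting_rack 0.21 306 214 234 164 184
t machine_rack 0.66 3969 372 497 150 232
(376, 170) [ 30   1 254]
(443, 170) [107 163 213]
(320, 50) [106 163 208]
(214, 190) [ 23  73 249]
(231, 282) [ 19 124 251]
s waiting_rack 0.69 1125 379 445 195 282
s machine_rack 0.66 1865 225 284 153 224
(228, 175) [105 167 189]
(280, 215) [  0   5 158]
(320, 150) [105 173 186]
(385, 262) [ 17  93 189]
```

View pics/tw.png

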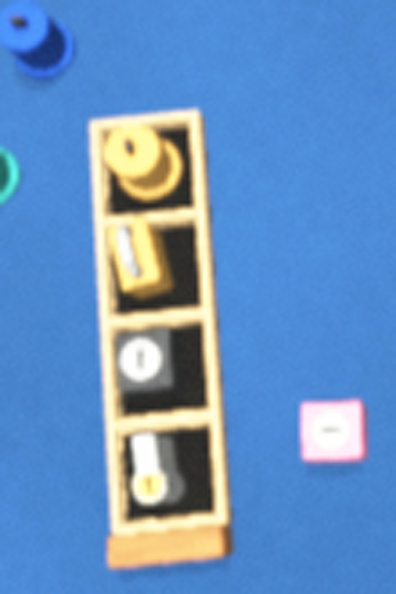

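View pics/tm.png

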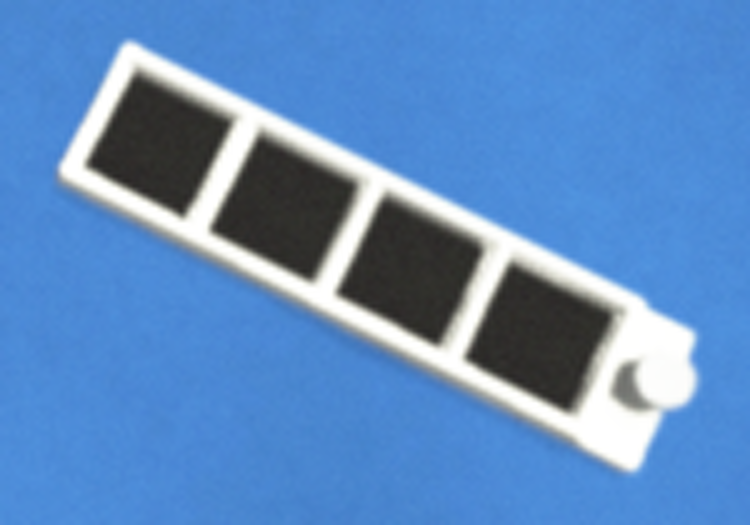

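The crops confirm the order from the block: profile lock, dark cabinet lock, padlock, rim lock. The rack rim corners are readable in both crops. Next I fit the rack poses to those corners and the lock poses to the network masks.

```bash
cat > fit2.py <<'E'
from h import *
import json
t=env.get_image("top"); s=env.get_image("scene")
rim=np.array([[-29,-110,18],[29,-110,18],[-29,110,18],[29,110,18]])/1000.
# rack +y is toward the end piece; determine side by handedness: rack x = y rotated -90deg
def fitrack(uv_a,uv_b):
    # uv_a: two corners at -y end, uv_b: two at +y end, any order -> world
    A=[at_z(t,u,.018) for u in uv_a]; B=[at_z(t,u,.018) for u in uv_b]
    v=np.mean(B,0)-np.mean(A,0); a=np.arctan2(v[1],v[0])-np.pi/2
    c=np.mean(A+B,0); 
    print("len",np.hypot(*v[:2]),"w",[np.linalg.norm(A[0]-A[1]),np.linalg.norm(B[0]-B[1])])
    return np.array([c[0],c[1],a])
W=fitrack([(210,163.6),(240.3,160.8)],[(216.4,278),(247.2,275.5)])
M=fitrack([(372,173.6),(385.6,148.4)],[(476,227.4),(488,200)])
print("W",W,"M",M)
def cyl(r,z0,z1,x=0,y=0):
    a=np.linspace(0,2*np.pi,24,endpoint=False); return np.vstack([np.c_[x+r*np.cos(a),y+r*np.sin(a),0*a+z] for z in(z0,z1)])
Z=.013
parts={"padlock":[box(-.010,.010,-.017,.017,Z+.005,Z+.034),box(-.003,.003,-.014,.014,Z+.034,Z+.053)],
"rim_lock":[cyl(.014,Z+.005,Z+.042),cyl(.017,Z+.003,Z+.005)],
"profile_lock":[np.vstack([cyl(.0085,Z+.005,Z+.045,0,.008)]),box(-.005,.005,-.0165,.008,Z+.005,Z+.045)],
"cabinet_lock":[box(-.014,.014,-.015,.015,Z+.005,Z+.036),cyl(.010,Z+.036,Z+.042)]}
place={"profile_lock":.081,"cabinet_lock":.027,"padlock":-.027,"rim_lock":-.081}
def render(p,pose,n):
    m=np.zeros((1600,2560),np.uint8)
    for P in parts[n]: m|=hull_mask(p,T2(pose,P))
    return m
out={}
for n in parts:
    c0=T2(W,[[0,place[n],.04]])[0]; obs=[]
    for nm,p in(("t",t),("s",s)):
        uv=proj(p,c0)[0]
        best=[]
        for d in env.masks_of(p,n):
            ys,xs=np.where(d["pixels"]); e=np.hypot(xs.mean()-uv[0],ys.mean()-uv[1])
            if e<16: best.append((e,d))
        print(n,nm,[(round(e,1),round(d["confidence"],2),int(d["pixels"].sum())) for e,d in best])
        if best:
            d=min(best,key=lambda b:b[0]-10*b[1]["confidence"])[1]; obs.append((p,cv2.resize(d["pixels"].astype(np.uint8),(2560,1600),interpolation=cv2.INTER_LINEAR)))
    if not obs: continue
    def cost(v):
        po=(v[0]/1000,v[1]/1000,v[2]/100+W[2]); c=0
        for p,m in obs:
            r=render(p,po,n); c+=1-(r&m).sum()/max(1,(r|m).sum())
        return c+(.002*(v[2]/10)**2)
    r=min((minimize(cost,[c0[0]*1000,c0[1]*1000,a],method="Nelder-Mead",options=dict(initial_simplex=[[c0[0]*1000+i,c0[1]*1000+j,a+k] for i,j,k in((0,0,0),(6,0,0),(0,6,0),(0,0,15))])) for a in(-12,12)),key=lambda r:r.fun)
    v=r.x; out[n]=[v[0]/1000,v[1]/1000,v[2]/100+W[2]]
    R=np.array([[np.cos(W[2]),np.sin(W[2])],[-np.sin(W[2]),np.cos(W[2])]])
    print("  ->",np.round(out[n],4),"rack",np.round(R@(np.array(out[n][:2])-W[:2])-[0,place[n]],4),"dyaw",round(v[2]/100,3),"cost",round(r.fun,2),len(obs))
json.dump(dict(W=W.tolist(),M=M.tolist(),L=out),open("poses.json","w"))
def over(p,crop,sc,name):
    x0,y0,x1,y1=crop; im=cv2.resize(p["pixels"][y0:y1,x0:x1,::-1],None,fx=sc,fy=sc,interpolation=cv2.INTER_CUBIC)
    def poly(P,col):
        q=(proj(p,P)-[x0,y0]+.5)*sc; cv2.polylines(im,[q.astype(np.int32)],True,col,1)
    for po in(W,M):
        poly(T2(po,rim[[0,1,3,2]]),(0,0,255))
        for y in(-.081,-.027,.027,.081): poly(T2(po,[[i,y+j,.013] for i,j in((-.023,-.023),(.023,-.023),(.023,.023),(-.023,.023))]),(255,255,0))
    for n,po in out.items():
        for P in parts[n]:
            h=cv2.convexHull(((proj(p,T2(po,P))-[x0,y0]+.5)*sc).astype(np.int32)); cv2.polylines(im,[h],True,(0,255,0),1)
    return im
a=over(t,(195,150,260,295),4,0); b=over(t,(365,140,500,240),4,0)
cv2.imwrite("pics/ov1.png",np.hstack([a,cv2.copyMakeBorder(b,0,a.shape[0]-b.shape[0],0,0,cv2.BORDER_CONSTANT)]))
a=over(s,(370,190,455,285),5,0); b=over(s,(215,145,290,230),5,0)
cv2.imwrite("pics/ov2.png",np.hstack([a,cv2.copyMakeBorder(b,0,a.shape[0]-b.shape[0],0,0,cv2.BORDER_CONSTANT)]))
E
python3 fit2.py
```

```text
len 0.2192946224801909 w [np.float64(0.05897774276000683), np.float64(0.05675173974221369)]
len 0.2184300093889972 w [np.float64(0.05785192895824459), np.float64(0.05878003330260625)]
W [ 0.52487753  0.18381989 -4.58509629] M [ 0.59535989 -0.19864103 -3.60686701]
padlock t [(np.float64(2.2), 0.85, 237)]
padlock s [(np.float64(5.3), 0.72, 247)]
  -> [ 0.5569  0.1914 -4.3892] rack [ 0.0034 -0.0057] dyaw 0.196 cost 0.43 2
rim_lock t [(np.float64(1.0), 0.87, 285)]
rim_lock s [(np.float64(5.2), 0.77, 355), (np.float64(14.3), 0.49, 98)]
  -> [ 0.6079  0.1952 -4.5559] rack [ 0.0008 -0.0028] dyaw 0.029 cost 0.33 2
profile_lock t [(np.float64(1.4), 0.76, 229)]
profile_lock s [(np.float64(2.2), 0.66, 143)]
  -> [ 0.4475  0.174  -4.5042] rack [ 0.0001 -0.003 ] dyaw 0.081 cost 0.38 2
cabinet_lock t [(np.float64(0.8), 0.66, 337)]
cabinet_lock s [(np.float64(4.4), 0.62, 295)]
  -> [ 0.5002  0.1822 -4.5807] rack [ 0.0016 -0.0023] dyaw 0.004 cost 0.27 2
```

View pics/ov1.png

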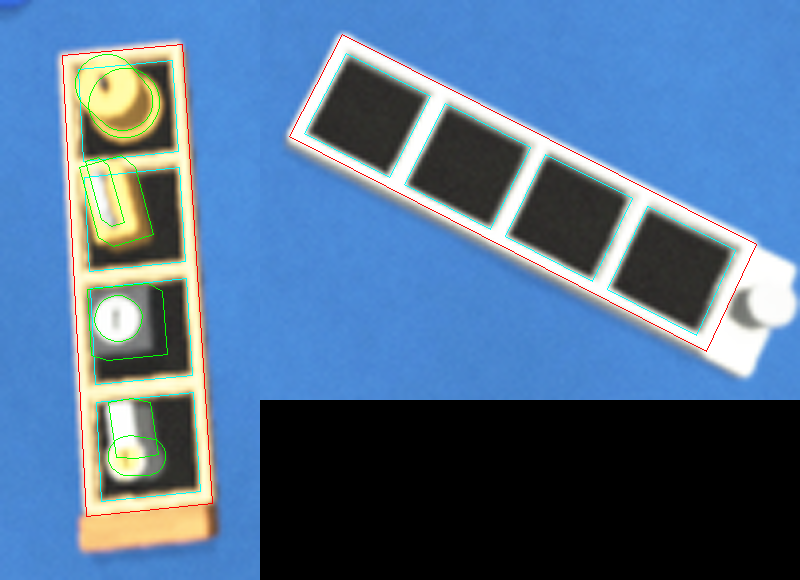

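View pics/ov2.png

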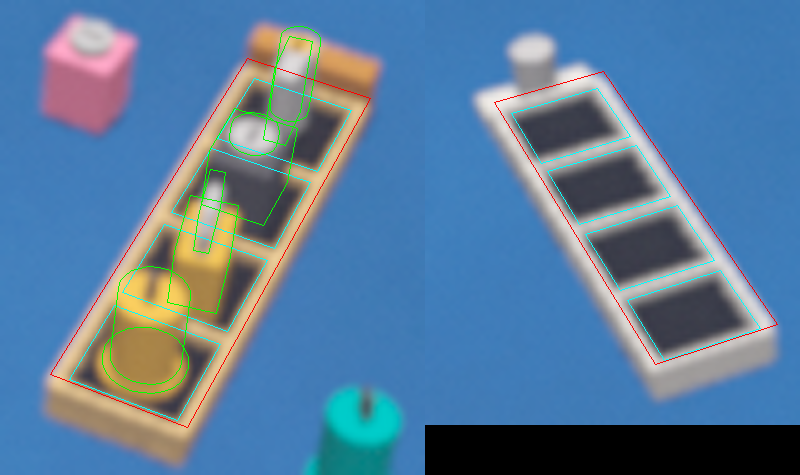

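The racks overlay to within about 1 px in both views. The pads and rims line up, and the spacing of 219 by 58 mm matches the description. The lock fits agree in both views. I cross-check the lock positions with a few top-feature pixels and then start moving.

```bash
cat > mv.py <<'E'
from h import *
import json,sys
from scipy.spatial.transform import Rotation as Ro
J=json.load(open("poses.json")); W,M,L=J["W"],J["M"],J["L"]
def ori(a):
    y=np.array([np.cos(a),np.sin(a),0]); z=np.array([0,0,-1.]); return Ro.from_matrix(np.c_[np.cross(y,z),y,z]).as_rotvec()
def wrap(a): return (a+np.pi)%(2*np.pi)-np.pi
ZG=.021; ZT=.16
dst={"profile_lock":-.081,"cabinet_lock":-.027,"padlock":.027,"rim_lock":.081}
def st(tag):
    s=env.state(); print(tag,"t %.1f"%s["clock"],"w %.4f"%s["width"],"ff",np.round(s["finger_force"],1),"F",np.round(s["contact_force"],1),"p",np.round(s["eef_pos"],4),flush=True); return s
def job(n,off=0.):
    a,b=L[n][2],M[2]
    g=T2(L[n],[[0,off,ZG]])[0]; best=None
    for k in(0,np.pi):
        qs=[env.inverse_kinematics([*g[:2],.12],ori(wrap(a+k))),env.inverse_kinematics([*T2(M,[[0,dst[n],0]])[0][:2],.12],ori(wrap(b+k)))]
        if any(q is None for q in qs): continue
        m=max(abs(q[5]) for q in qs)
        if best is None or m<best[0]: best=(m,k)
    k=best[1]; oa,ob=ori(wrap(a+k)),ori(wrap(b+k)); print(n,"k",k,"q6max",best[0],"g",g)
    env.open_gripper(); env.move_to([*g[:2],ZT],oa)
    if env.move_l([*g[:2],ZG],speed=.1,max_force=15): st("CONTACT going down"); return
    env.clamp(40); s=st("clamped")
    env.move_l([*g[:2],ZT],speed=.12); s=st("lifted")
    if s["width"]<.008: print("MISSED"); return
    d=T2(M,[[0,dst[n]+off,ZG]])[0]
    env.move_to([*d[:2],ZT],ob); env.move_l([*d[:2],.035],speed=.12)
    hit=env.move_l([*d[:2],ZG-.002],speed=.02,max_force=6); s=st("down hit=%s"%hit)
    if s["eef_pos"][2]>.026: print("TOO HIGH"); return
    env.open_gripper(); st("opened"); env.move_l([*d[:2],ZT],speed=.15); st("done")
E
python3 - <<'E'
from h import *
import json
L=json.load(open("poses.json"))["L"]
t=env.get_image("top"); s=env.get_image("scene")
for n,z,off,ut,us in(("cabinet_lock",.055,0,(224.5,229.5),(420.4,216.8)),("rim_lock",.055,0,(221,172),(400.4,247.6)),("profile_lock",.058,.008,(226.8,264.5),(429.2,199)),("padlock",.066,0,(220.8,198.8),(412.6,229.5))):
    print(n,np.round(T2(L[n],[[0,off,0]])[0][:2],4),np.round(at_z(t,ut,z)[:2],4),np.round(at_z(s,us,z)[:2],4))
E
python3 -c "
from mv import *
job('cabinet_lock')
p=env.get_image('top');save(p,'c1.png',(200,140,500,300),2.6)"
```

```text
cabinet_lock [0.5002 0.1822] [0.4993 0.1808] [0.5048 0.1843]
rim_lock [0.6079 0.1952] [0.6049 0.1949] [0.607  0.1947]
profile_lock [0.4397 0.1724] [0.4377 0.1717] [0.4455 0.1741]
padlock [0.5569 0.1914] [0.553  0.1888] [0.5592 0.1941]
cabinet_lock k 3.141592653589793 q6max 1.6643756510427128 g [0.50018415 0.18222316 0.021     ]
clamped t 7.0 w 0.0275 ff 39.9 F [-0.4  0.6  4. ] p [0.5003 0.1823 0.0212]
lifted t 8.3 w 0.0272 ff 39.4 F [ 0.1  0.8 -2.5] p [0.4999 0.1822 0.1594]
down hit=True t 11.5 w 0.0275 ff 40.3 F [-1.5  0.8  5.5] p [ 0.6073 -0.1745  0.0212]
opened t 12.1 w 0.0855 ff 0.0 F [ 0.2  0.2 -0.2] p [ 0.6069 -0.1743  0.0207]
done t 13.2 w 0.0854 ff 0.0 F [ 0.  -0.4  0.2] p [ 0.6071 -0.1744  0.1591]
```

View pics/c1.png

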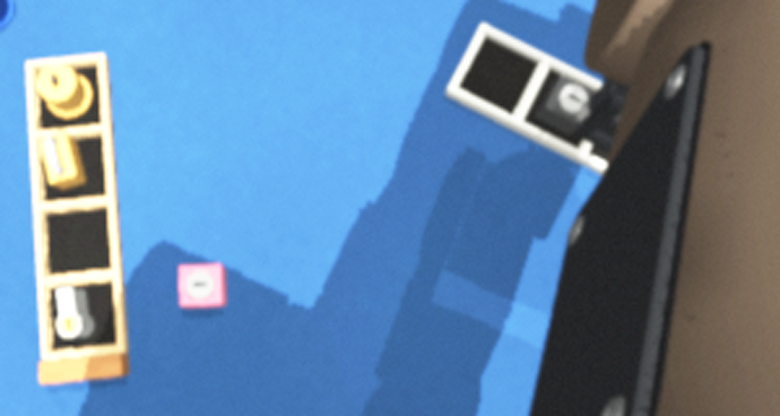

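The cabinet lock stands centred in the second place from the far end, at crop position (570,100). The padlock, profile lock and rim lock come next.

```bash
python3 -c "
from mv import *
job('padlock')
job('rim_lock')" && python3 -c "
from mv import *
job('profile_lock',.008)
env.move_to([.47,.12,.25],ori(wrap(M[2]+np.pi)))
p=env.get_image('top');save(p,'c2.png',(360,140,510,245),5)
p=env.get_image('scene');save(p,'c3.png',(205,130,465,300),3);st('end')"
```

```text
padlock k 3.141592653589793 q6max 1.4664814451496913 g [0.55689142 0.19135491 0.021     ]
clamped t 17.0 w 0.0193 ff 39.6 F [ 0.2 -1.1  3.7] p [0.557  0.1914 0.0212]
lifted t 18.3 w 0.0193 ff 39.1 F [-0.8  0.1 -0.8] p [0.5566 0.1913 0.1593]
down hit=True t 21.7 w 0.0195 ff 40.1 F [-0.5  0.6  5.4] p [ 0.5831 -0.2227  0.0212]
opened t 22.3 w 0.0858 ff 0.0 F [-0.   0.3 -0.2] p [ 0.5828 -0.2226  0.0206]
done t 23.4 w 0.0852 ff 0.0 F [-0.2 -0.1 -0.1] p [ 0.5829 -0.2226  0.1591]
rim_lock k 3.141592653589793 q6max 1.621579787114154 g [0.60791051 0.19520958 0.021     ]
clamped t 27.3 w 0.0271 ff 39.3 F [-0.3 -0.4  3.8] p [0.608  0.1952 0.0213]
lifted t 28.6 w 0.0270 ff 39.4 F [ 0.6 -1.  -1.3] p [0.6076 0.1951 0.1592]
down hit=True t 32.2 w 0.0269 ff 40.0 F [-0.7  0.7  5.7] p [ 0.5589 -0.271   0.0212]
opened t 32.8 w 0.0855 ff 0.0 F [-0.3  0.6 -0.6] p [ 0.5586 -0.2708  0.0207]
done t 33.8 w 0.0855 ff 0.0 F [-0.5  0.2 -0.4] p [ 0.5587 -0.2708  0.1592]
profile_lock k 3.141592653589793 q6max 1.5963169401568136 g [0.43966271 0.17239613 0.021     ]
clamped t 37.9 w 0.0161 ff 38.9 F [-0.8 -0.4  4.1] p [0.4397 0.1724 0.0212]
lifted t 39.2 w 0.0158 ff 38.9 F [-0.4 -0.6 -2.1] p [0.4394 0.1723 0.1594]
down hit=True t 42.4 w 0.0156 ff 39.4 F [-0.4  0.4  6.7] p [ 0.628  -0.1334  0.0212]
opened t 43.1 w 0.0851 ff 0.0 F [ 0.8 -0.2  0.2] p [ 0.6277 -0.1333  0.0206]
done t 44.2 w 0.0854 ff 0.0 F [-0.7  0.5 -0.1] p [ 0.6277 -0.1333  0.1591]
end t 45.5 w 0.0855 ff 0.0 F [-0.4 -0.6  0.3] p [0.4707 0.1192 0.2495]
```

View pics/c2.png

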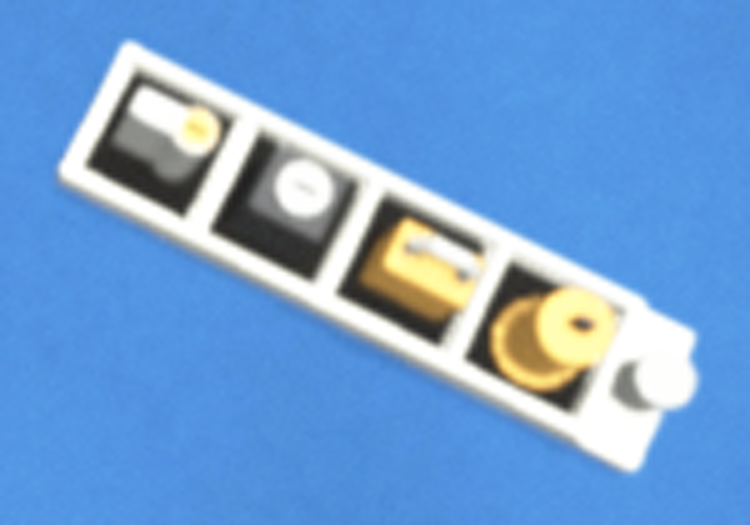

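View pics/c3.png

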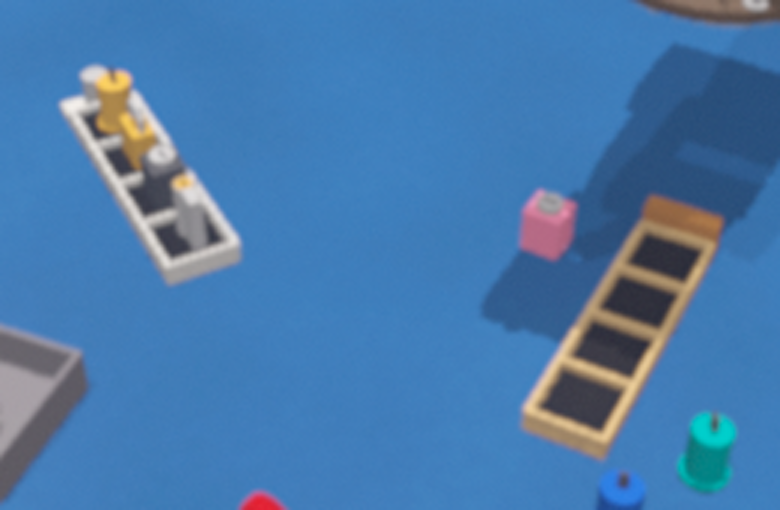

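All four stand in the aluminium rack in the right order; from the far end they are profile (160,135), cabinet (300,190), padlock (425,270) and rim (550,340, by the post). The padlock looks a little off-centre towards the post, so I check that before handing in.

```bash
python3 -c "
from mv import *
p=env.get_image('top')
i=lambda w:[np.cos(M[2])*(w[0]-M[0])+np.sin(M[2])*(w[1]-M[1]),-np.sin(M[2])*(w[0]-M[0])+np.cos(M[2])*(w[1]-M[1])]
for n,uv,z in(('shackle centre',(443,247),.066),('top corner L',(405,220),.047),('top corner front',(378,262),.047),('front R',(463,312),.047),('rim top',(575,325),.055),('cab plug',(304,186),.055),('prof round',(199,129),.058)):
  print(n,np.round(i(at_z(p,(360+uv[0]/5,140+uv[1]/5),z)),4))"
```

```text
shackle centre [0.0034 0.0244]
top corner L [-0.0056  0.0116]
top corner front [0.0135 0.0095]
front R [0.0157 0.0448]
rim top [0.0034 0.0807]
cab plug [ 0.0031 -0.0278]
prof round [ 0.0029 -0.0714]
```

The padlock is centred at y ≈ +27 mm with its faces clear of the walls, and the other three are within 4 mm of centre.

```bash
python3 -c "
from cell import env
env.wait(.5); print(env.close_job())"
```

```text
the job is handed in; nothing more can be done
None
```

All four locks stand upright and released in the aluminium rack in reverse order (from the post: rim lock, padlock, cabinet lock, profile lock), and the job was handed in at about 46 s.

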